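Swing the slide tray to its stop and wedge it

TASK

Set the swivel tray for work: push it round its pin until it bears on the rubber foot of the stop screw, and press it there for a moment with about 8 N (never load the stop with more than 11 N). Then take the wooden wedge by its upright grip, lay it flat on the board between the dowel and the near side of the tray, narrow end towards the pin, and push it along until it jams, so that the tray stays pressed tight on the stop when you let go. Keep the slide carton in the tray and leave the other things where they are.

Things in the scene. Friction and masses are not known exactly. Their poses are not given: they have to be found in the camera images.
- board: Plywood board 220 (its x) x 240 (its y) x 10 mm fixed on the desk; origin at the centre of its underside, +y roughly away from the robot, +x roughly to the robot's right. It carries the tray's steel pivot pin at board x=-70, y=0 mm (head dia 18 mm, top 22.5 mm above the desk; the tray cannot be lifted off), the dowel and the stop.
- dowel_top (a point): Top centre of the fixed steel dowel, dia 14 mm, standing 26 mm tall on the board at board x=-20, y=-68 mm.
- stop: Fixed steel block 34 x 22 x 30 mm on the board at board x=45, y=106 mm; origin at the centre of its underside, axes as the board's. It holds the adjusting screw whose rubber foot points to the board's -y, at the tray. The foot gives about 1 mm per 3.5 N and bottoms after 4 mm.
- screw_root (a point): Where the screw leaves the block, 17 mm above the board. The screw's setting is not reported: the foot (dia 14 mm) ends 7 to 33 mm from here towards the board's -y. So the tray meets it at a heading within about 6.5 degrees either way of parallel to the board (tray x along board x): it must be felt.
- tray: Loose open aluminium tray 160 x 90 x 28 mm, walls 4 mm, about 0.45 kg, flat on the board. Origin: centre of the pin hole in one corner, underside. It spans x=-15..145 mm (free end), y=-15..75 mm. It starts about 22 to 35 degrees clockwise (from above) of parallel to the board and must turn counter-clockwise till its +y wall meets the foot. Pin play 0.6 mm. It stays where it is left.
- push_point (a point): On the outer face of the tray's -y wall near the free corner, 14 mm up (tray x=125, y=-15 mm): a good place to push towards the tray's +y. Sliding the slick tray takes 1 to 2 N here, more nearer the pin; the rest of a level push reaches the stop (lever arms: stop 115 mm, this point 125 mm from the pin).
- wedge: Loose waxed wooden wedge, 120 mm long (x), 26 mm high, 0.16 kg; origin at mid-length, underside. Narrow end x=-60 mm (36 mm wide), wide end x=+60 mm (54 mm). The straight side y=+27 mm goes along the tray's -y wall; the other tapers (y=-9 mm narrow end, -27 mm wide end) and runs on the dowel.
- wedge_grip (a point): In the wedge's upright grip: a fin 44 mm along wedge x, 14 mm thick along wedge y, centred at wedge x=10, y=2 mm, from 26 to 72 mm above the wedge's underside; this point is at 55 mm. Pinch it across its 14 mm.
- wedge_back (a point): Centre of the wedge's wide end face, 13 mm up. Pushed here towards the narrow end with about 8 to 12 N, without bearing down, it jams and holds by friction; the stop then takes roughly 0.4 to 0.6 of the push. Jammed along the seated tray, the wedge's origin is at board x about -75 to +20 mm, depending on the screw.
- slide_pack: Carton of slides 81 x 31 x 18 mm, 90 g, lying in the middle compartment of the tray; origin at the centre of its underside.
- eraser: Small eraser 46 x 20 x 12 mm lying on the far edge of the board, beside the stop; not part of the job.
- tip_carton: Open carton 95 x 68 x 49 mm on the desk; not part of the job.
- stapler: Stapler 128 x 34 x 52 mm on the desk; not part of the job.
- mug: Striped mug 90 mm tall on the desk at the left; not part of the job.
Not all that is in view belongs to the job. What is shaped like the slide_pack but green is not meant.

How it is judged:
By the outcome, as a careful person would: the job done as asked, in the order asked, and still so for the second after the job is handed in, with the robot touching nothing.
It also fails if it takes over 72 s, if anything falls off the work surface, if the arm or the gripper's body presses on something with over 40 N, if the wrist force passes 120 N, or if a joint passes its speed limit or range.

ROBOT

A 7-joint arm with a two-finger parallel gripper is mounted at the origin on a cart in front of the work surface, level with it; the furniture and walls round the work are solid. World frame = base frame: x ahead of the robot, y to its left, z up, the work surface at z = 0. Lengths are in m, angles in rad, forces in N, time in s.
With the tool pointing down it reaches from about 0.4 to 0.925 m from the base axis. Payload 4.1 kg.
Tool frame: the origin (TCP) lies midway between the tips of the shut fingers; the grasp point (between the pads) lies 19 mm behind it; z points along the fingers, y is the direction in which the jaws open and shut (so a half turn about z gives the same grasp; the last joint's range is limited). The gripper opens to 85 mm and grips with 20 to 120 N. Pads are 22 mm wide; open, the fingers measure 114 mm over their backs; the gripper's body (76 mm by 85 mm) begins 54 mm behind the grasp point. The pads swing forward as they close: fully open they stand 13 mm farther back than shut.
Start: joints at [1.142, 0.398, 0.045, 1.537, -0.019, 1.207, -0.051], TCP at [0.211, -0.615, 0.231] pointing down, gripper open.
Joint ranges: [-2.82, 2.82], [-0.49, 2.23], [-1.37, 1.46], [0, 2.46], [-1.36, 4.5], [0.23, 2], [-2.94, 2.94]. Speed limits (rad/s): [2.57, 2.57, 3.14, 3.14, 3.14, 3.14, 3.14].

INTERFACE

Orientations are given as [roll, pitch, yaw] about the fixed x, y, z axes, in that order (R = Rz(yaw) Ry(pitch) Rx(roll)).
In Python, from station import bot gives the robot as it stands. The module is installed in compiled form; this text tells all that it offers.
- The arm moves only by the shell command python3 -m crank 'ROWS'. ROWS is JSON, a list of rows, each a list of 7 numbers: the shift along the tool's x, y, z normalised to -1 to 1, where 1 is 0.1 m, then the turn, a rotation vector about the tool's x, y, z normalised to -1 to 1, where 1 is 1.5 rad, then the opening, from 0 (shut) to 1 (fully open). In form: [[tx, ty, tz, rx, ry, rz, hand], ...]. A call has 1 to 10 rows; each row shifts and turns the commanded pose from where the row before left it, along the tool's axes as they then stand; what a row does not reach is not made up. A row lasts 1/8 s, in which the tool goes at most 62.5 mm and 10.7 degrees, less where a joint would pass 70% of its speed; a pose out of reach is approached as far as the arm can. A call with a number of a shift or a turn outside -1 to 1 is refused whole. A call with a gripper value outside its range is refused whole. The fingers move at their own pace and stop on an object; the grip force is fixed at half the most. Time passes only in rows, so rows that do not move let the fingers close. It gives the time, the measured TCP pose, the force and the opening at its end, in the units of the state.
- bot.state(): the state, without advancing time (a new reading comes with each control period).
- bot.grab_frame(name): name is "scene" or "top" or "wrist"; returns a dict with "image" (400x640x3 uint8, red, green, blue), "fov_y" (degrees; the focal length in pixels is half the picture's height over the tangent of half this angle, whatever the lens; pixels are square), "cx", "cy" (the principal point, pixels), "k1" (the pictures are not rectified: a ray, as slopes to the right and down, at radius r is drawn at 1 + k1 r^2 times it, then the intrinsics apply), "extrinsics" (4x4, takes a point from world to camera coordinates). Camera axes: x right, y up, looking along -z (the intrinsics and any distortion apply to the point x, -y, -z); pixel columns grow to the right and rows downward; lengths in m; the calibration is good to about 2 mm. A picture is of the moment at which its call begins. There is no depth.
- bot.sign_off(): hands the job in, once; it reports no verdict.
Trained networks look in a picture, given as the dict that the camera call returned (one of the last four; its "shot" number tells which), for a name from the list of things; names that differ only in an ending like _2 or _b are one class to them, and where a whole thing is asked for, a point or a joint stands for the part that bears it (a point fixed in the world has none). Each returns a list of dicts, best first, with "score" (0 to 1); they miss things now and then, are a little off and sometimes report something else, mostly with a low value. They report only what shows in the picture. A call takes as long as a camera call. They do not tell look-alikes from the thing itself.
- bot.look_for(target, picture): "xyz" ([x, y, z] in m, in world coordinates, good to about 4 mm: the middle of the surface that is visible of it).
- bot.trace(target, picture): "region" (400x640 bool, what is visible of it).
- bot.place_of(target, picture): "xyz" ([x, y, z] in m, in world coordinates, good to about 4 mm: a listed point, or the origin of a listed thing).
The state is a dict: "t": time; "q": joint angles; "qvel": joint speeds; "joint_torque": joint torques, N m; "position": TCP position; "tcp_rot": TCP orientation; "force": force on the tool from outside, world axes, zero at the start; "wrist_torque": the same for the moment, N m; "grip_width": finger opening in m.
Only numpy, scipy, OpenCV 4.12 (cv2) and the standard library are available. Lean on these libraries where they do the work, as an engineer would, in place of code of your own. Each camera call takes 0.05 s, during which the arm holds its last target.

## Working session

There is one attempt and no reset: what is moved stays moved. The work goes in short steps, Python scripts to look and compute and a shell command to move; the robot and the scene stay as the last step left them, time stands still between calls to the robot, and variables do not carry over. Pictures are saved under pics/ and viewed, and the job is handed in when it is done.

```bash
mkdir -p pics; ls; cat > h.py <<'E'
import numpy as np, cv2
from station import bot
from scipy.spatial.transform import Rotation as R
def st():
    s=bot.state(); print('t',round(s['t'],2),'pos',np.round(s['position'],4),'rot',np.round(s['tcp_rot'],3),'F',np.round(s['force'],2),'w',round(s['grip_width'],4)); return s
def save(f,n): cv2.imwrite('pics/'+n+'.png',cv2.cvtColor(f['image'],cv2.COLOR_RGB2BGR))
def K(f):
    h=f['image'].shape[0]; fl=h/2/np.tan(np.radians(f['fov_y'])/2); return fl
def proj(f,p):
    p=np.atleast_2d(p); E=np.array(f['extrinsics']); c=p@E[:3,:3].T+E[:3,3]
    x=c[:,0]/-c[:,2]; y=-c[:,1]/-c[:,2]; r2=x*x+y*y; d=1+f['k1']*r2; fl=K(f)
    return np.c_[f['cx']+fl*x*d, f['cy']+fl*y*d]
def ray(f,uv,z):
    uv=np.atleast_2d(np.array(uv,float)); fl=K(f)
    xd=(uv[:,0]-f['cx'])/fl; yd=(uv[:,1]-f['cy'])/fl; x,y=xd.copy(),yd.copy()
    for _ in range(30):
        d=1+f['k1']*(x*x+y*y); x=xd/d; y=yd/d
    E=np.array(f['extrinsics']); Rm=E[:3,:3]; o=-Rm.T@E[:3,3]
    dirs=np.c_[x,-y,-np.ones_like(x)]@Rm
    t=(z-o[2])/dirs[:,2]; return o+dirs*t[:,None]
E
python3 - <<'E'
from h import *
s=st(); print(s['wrist_torque'])
for n in ['top','scene']:
    f=bot.grab_frame(n); save(f,n+'0'); print(n,f['fov_y'],f['cx'],f['cy'],f['k1'],np.round(f['extrinsics'],3).tolist())
    for t in ['board','dowel_top','stop','screw_root','tray','push_point','wedge','wedge_grip','wedge_back','slide_pack','eraser','tip_carton','stapler','mug']:
        r=bot.place_of(t,f); print(t,[(np.round(d['xyz'],4).tolist(),round(d['score'],2)) for d in r[:2]])
st()
E
```

```text
pics
t 0.0 pos [ 0.2103 -0.6144  0.2303] rot [-3.14  0.    0.33] F [0.06 0.74 0.15] w 0.0854
[-0.04369049  0.02545388  0.07543511]
top 48.13492003859078 321.83237179540686 201.14598315331463 -0.01878929303576894 [[-0.027, -1.0, 0.005, 0.028], [0.996, -0.027, 0.088, -0.588], [-0.088, 0.007, 0.996, -1.181], [0.0, 0.0, 0.0, 1.0]]
board []
dowel_top [([0.4825, 0.0993, 0.0345], 0.91)]
stop [([0.666, 0.0658, 0.0116], 0.52)]
screw_root [([0.6539, 0.0686, 0.0277], 0.51)]
tray [([0.5427, 0.1618, 0.011], 0.97)]
push_point [([0.4953, 0.0436, 0.0254], 0.9), ([0.4635, -0.2661, -0.0042], 0.4)]
wedge [([0.4661, -0.2662, -0.0024], 0.68)]
wedge_grip [([0.4704, -0.2725, 0.0573], 0.94)]
wedge_back [([0.4682, -0.3263, 0.014], 0.61), ([0.6748, -0.2438, 0.0025], 0.6)]
slide_pack [([0.4355, -0.1164, -0.0007], 0.78), ([0.5515, 0.0905, 0.0187], 0.56)]
eraser [([0.6525, 0.1407, 0.0083], 0.56), ([0.5585, 0.089, 0.0204], 0.15)]
tip_carton [([0.6758, -0.2443, -0.0011], 0.75), ([0.6524, 0.0669, 0.0259], 0.26)]
stapler [([0.6202, -0.3608, 0.0026], 0.93)]
mug [([0.6992, 0.4199, 0.0006], 0.96)]
scene 48.933475521778
[... 324 characters left out ...]
, 0.0106], 0.69)]
screw_root [([0.6546, 0.0668, 0.0254], 0.57)]
tray [([0.5391, 0.1572, 0.0124], 0.68)]
push_point [([0.4937, 0.0424, 0.0257], 0.9)]
wedge [([0.617, -0.3637, -0.0039], 0.71), ([0.4642, -0.2624, -0.0056], 0.67)]
wedge_grip [([0.4715, -0.2772, 0.0575], 0.95)]
wedge_back [([0.4667, -0.3257, 0.0133], 0.86)]
slide_pack [([0.5528, 0.0927, 0.0198], 0.72), ([0.4348, -0.1171, -0.0032], 0.45)]
eraser [([0.6492, 0.1368, 0.0104], 0.45)]
tip_carton [([0.6765, -0.2401, 0.0031], 0.85)]
stapler [([0.6201, -0.3634, -0.0011], 0.54), ([0.667, 0.0712, 0.0087], 0.35)]
mug [([0.7041, 0.4231, -0.0005], 0.58)]
t 1.5 pos [ 0.2105 -0.615   0.2313] rot [3.141 0.    0.33 ] F [ 0.13 -0.39 -0.03] w 0.0854
```

View pics/top0.png

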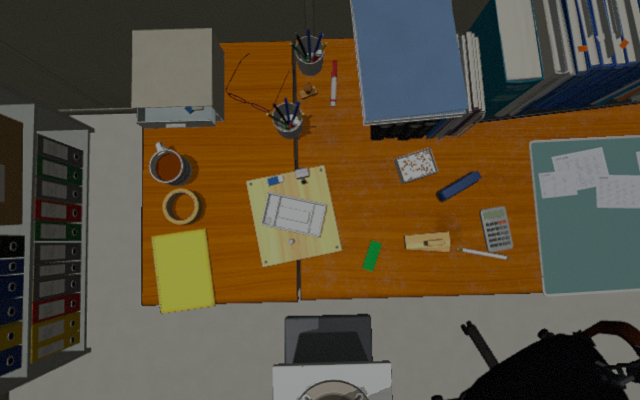

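View pics/scene0.png

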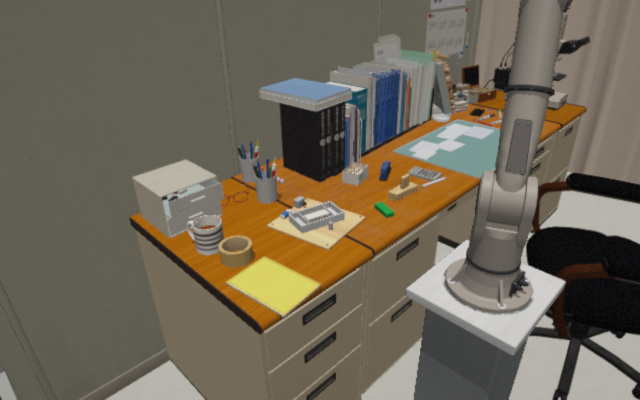

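```bash
python3 - <<'E'
from h import *
f=bot.grab_frame('top')
img=cv2.cvtColor(f['image'],cv2.COLOR_RGB2BGR)
c=img[155:275,235:350]; cv2.imwrite('pics/topz.png',cv2.resize(c,None,fx=5,fy=5,interpolation=cv2.INTER_CUBIC))
B=np.array([[-20,-68],[45,106],[45,95],[-70,0]])/1e3
W=np.array([[.481,.100],[.6663,.067],[.6542,.0677],[.541,.1595]])
bc=B.mean(0);wc=W.mean(0)
H=((B-bc)[:,0]+1j*(B-bc)[:,1]).conj()@((W-wc)[:,0]+1j*(W-wc)[:,1]); a=np.angle(H)
Rm=np.array([[np.cos(a),-np.sin(a)],[np.sin(a),np.cos(a)]])
o=wc-Rm@bc; print(np.degrees(a),o, np.round((B@Rm.T+o-W)*1e3,1))
q=np.array([[-110,-120],[110,-120],[110,120],[-110,120]])/1e3@Rm.T+o
print(proj(f,np.c_[q,np.full(4,.01)]))
print(ray(f,[[247,180],[323,166],[341,248],[262,266]],.01))
E
```

```text
-79.25174560286193 [0.55295834 0.09234907] [[ 1.4 -0.7]
 [-0.8  0.9]
 [ 0.5 -1.8]
 [-1.1  1.6]]
[[262.00886068 267.49039957]
 [341.66106064 250.00089455]
 [322.72919185 164.29452539]
 [244.31891456 181.17833566]]
[[ 0.65339649  0.21540979  0.01      ]
 [ 0.68660506  0.00604427  0.01      ]
 [ 0.46101286 -0.03647843  0.01      ]
 [ 0.41853543  0.17799869  0.01      ]]
```

```bash
python3 - <<'E'
from h import *
s=bot.state();print(s['tcp_rot'])
E
```

```text
[3.14147398e+00 2.24051972e-05 3.29898857e-01]
```

View pics/topz.png

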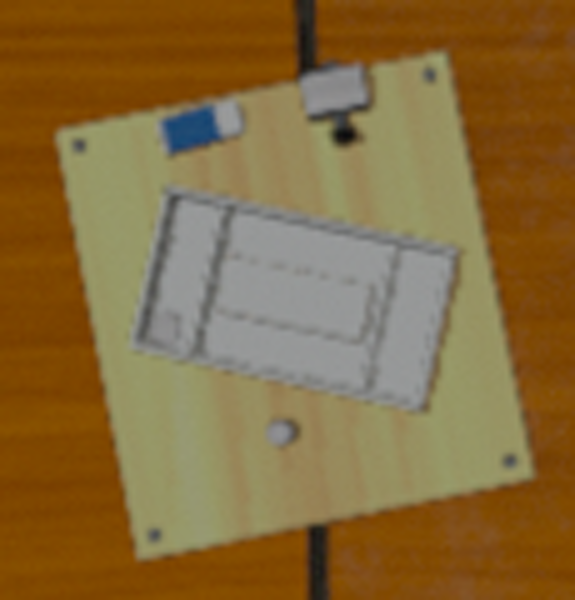

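```bash
python3 -m crank '[[0.35,-0.38,-0.05,0,0,0,0.5],[0.35,-0.38,-0.05,0,0,0,0],[0.35,-0.38,-0.05,0,0,0,0],[0.35,-0.38,-0.05,0,0,0,0],[0.35,-0.38,-0.05,0,0,0,0],[0.35,-0.38,-0.05,0,0,0,0],[0.35,-0.38,-0.05,0,0,0,0],[0.35,-0.38,-0.05,0,0,0,0],[0.35,-0.38,-0.05,0,0,0,0],[0.35,-0.38,-0.05,0,0,0.1,0]]'; python3 -m crank '[[0.3,-0.38,-0.1,0,0,0.1,0],[0.3,-0.38,-0.1,0,0,0.1,0],[0.3,-0.38,-0.1,0,0,0.1,0],[0,0,0,0,0,0,0]]'
python3 - <<'E'
from h import *
st(); f=bot.grab_frame('wrist'); save(f,'w1'); print(f['fov_y'],f['cx'],f['cy'],f['k1'])
E=f['extrinsics']; print(-E[:3,:3].T@E[:3,3])
for t in ['board','dowel_top','stop','screw_root','tray','push_point','slide_pack']:
        r=bot.place_of(t,f); print(t,[(np.round(d['xyz'],4).tolist(),round(d['score'],2)) for d in r[:2]])
E
```

```text
t: 2.8
position: [0.4191, -0.1406, 0.2818]
tcp_rot: [3.141, -0.001, 0.176]
force: [0.8, 0.1, 0.0]
grip_width: 0.0002
t: 3.3
position: [0.5066, -0.0224, 0.3122]
tcp_rot: [-3.139, -0.002, -0.264]
force: [-0.6, -1.4, 0.6]
grip_width: 0.0003
t 3.3 pos [ 0.5066 -0.0224  0.3122] rot [-3.139e+00 -2.000e-03 -2.640e-01] F [-0.56 -1.36  0.6 ] w 0.0003
62.80682271448007 319.1141016627059 201.9627332956821 -0.011388317364857282
[ 0.57360785 -0.04083862  0.4549427 ]
board []
dowel_top [([0.4793, 0.0975, 0.0371], 0.72)]
stop [([0.6661, 0.0629, 0.012], 0.87), ([0.4692, -0.2659, 0.0006], 0.34)]
screw_root [([0.6531, 0.0639, 0.022], 0.89), ([0.497, 0.0402, 0.0234], 0.37)]
tray [([0.5379, 0.162, 0.0087], 0.66)]
push_point [([0.495, 0.0415, 0.0238], 0.9), ([0.538, 0.1572, 0.0069], 0.49)]
slide_pack [([0.5539, 0.0929, 0.0118], 0.86), ([0.4358, -0.115, 0.0033], 0.64)]
```

View pics/w1.png

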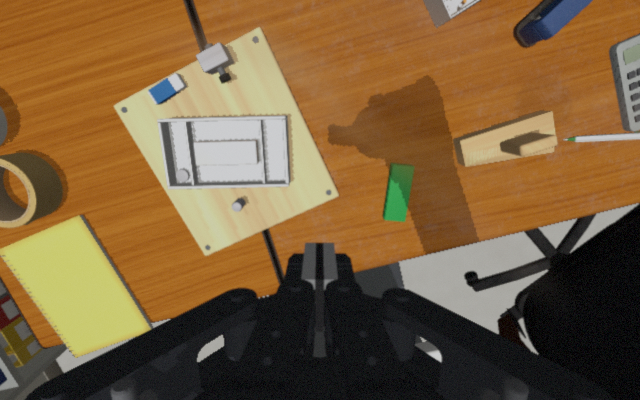

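```bash
python3 - <<'E'
from h import *
from scipy.optimize import least_squares
f=bot.grab_frame('wrist')
g=cv2.cvtColor(f['image'],cv2.COLOR_RGB2BGR)
cv2.imwrite('pics/w1a.png',cv2.resize(g[15:265,100:350],None,fx=2.4,fy=2.4,interpolation=cv2.INTER_CUBIC))
cv2.imwrite('pics/w1b.png',cv2.resize(g[80:240,360:600],None,fx=3.2,fy=3.2,interpolation=cv2.INTER_CUBIC))
E
```

```text
(no output)
```

View pics/w1a.png

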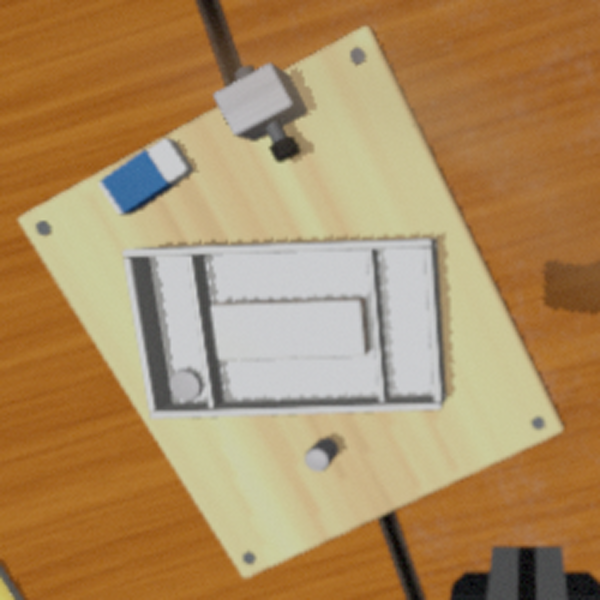

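View pics/w1b.png

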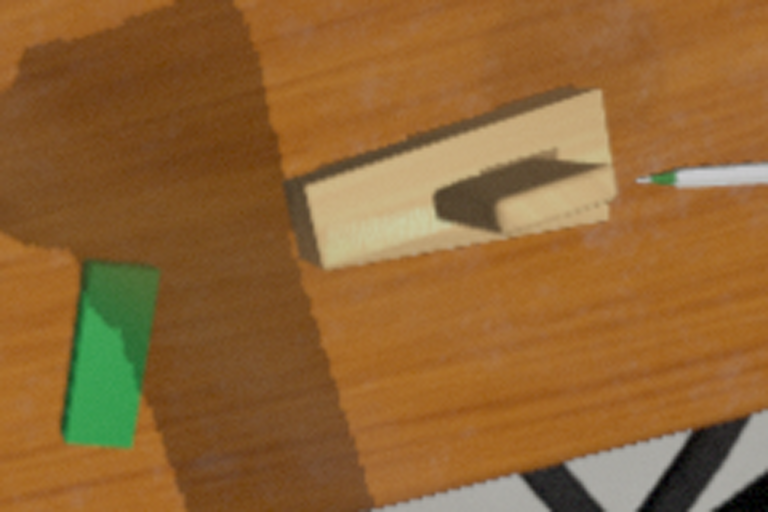

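```bash
python3 - <<'E'
from h import *
f=bot.grab_frame('wrist')
def fit(local,uv,z):
    P=ray(f,uv,z)[:,:2]; L=np.array(local)/1e3
    c=L.mean(0);w=P.mean(0); a=np.angle(((L-c)@[1,1j]).conj()@((P-w)@[1,1j]))
    Rm=np.array([[np.cos(a),-np.sin(a)],[np.sin(a),np.cos(a)]]); o=w-Rm@c
    print(np.round(np.degrees(a),2),np.round(o,4),'res',np.round((L@Rm.T+o-P)*1e3,1).tolist()); return Rm,o
zb=lambda l,s,o:[[x/s+o[0],y/s+o[1]] for x,y in l]
A=(100,15);Bo=(360,80)
print('board');Rb,ob=fit([[-110,120],[110,120],[110,-120],[-110,-120]],zb([[20,218],[370,27],[562,429],[247,577]],2.4,A),.01)
print('tray');Rt,ot=fit([[-15,75],[145,75],[145,-15],[-15,-15]],zb([[125,254],[434,239],[441,408],[153,413]],2.4,A),.038)
print('wedge');Rw,ow=fit([[-60,27],[-60,-9],[60,27],[60,-27]],zb([[305,185],[325,268],[601,90],[608,220]],3.2,Bo),.026)
tb=lambda P:((np.array(P)[:,:2]-ob)@Rb*1e3).round(1).tolist()
print('pin',tb(ray(f,zb([[186,384]],2.4,A),.0225)),'foot',tb(ray(f,zb([[285,148],[290,160]],2.4,A),.027)),'dowel',tb(ray(f,zb([[319,458]],2.4,A),.036)),'stop',tb(ray(f,zb([[253,102]],2.4,A),.04)))
print('pin w',Rb@[-.07,0]+ob,'dowel w',Rb@[-.02,-.068]+ob,'pp',Rt@[.125,-.015]+ot,'grip',Rw@[.01,.002]+ow)
E
```

```text
board
-79.89 [0.5514 0.0915] res [[1.4, 1.8], [2.7, -0.9], [-2.2, -3.0], [-1.9, 2.1]]
tray
-103.85 [0.5393 0.1605] res [[2.9, -0.5], [0.6, -0.1], [-1.1, -1.4], [-2.4, 1.9]]
wedge
-87.51 [ 0.4653 -0.2648] res [[0.6, 1.1], [0.3, 2.2], [0.3, 0.3], [-1.1, -3.6]]
pin [[-70.1, 0.5]] foot [[43.8, 82.6], [43.2, 76.5]] dowel [[-19.4, -67.3]] stop [[43.3, 105.0]]
pin w [0.53909682 0.16042129] dowel w [0.48092921 0.09926143] pp [0.49477238 0.04271286] grip [ 0.46768819 -0.27467387]
```

```bash
python3 -m crank '[[-0.28,-0.3,0.3,0,0,0,0],[-0.28,-0.29,0.3,0,0,0,0],[0,0,0.5,0,0,0,0],[0,0,0.5,0,0,0,0],[0,0,0.5,0,0,0,0],[0,0,0.4,0,0,0,0],[0,0,0,0,0,0,0]]'
python3 - <<'E'
from h import *
for i in range(4):
    s=st(); f=bot.grab_frame('wrist')
save(f,'w2')
E
```

```text
t: 4.68
position: [0.4636, 0.045, 0.059]
tcp_rot: [3.139, 0.006, -0.27]
force: [0.1, -0.8, 0.2]
grip_width: -0.0002
t 4.67 pos [0.4636 0.045  0.059 ] rot [ 3.139  0.006 -0.27 ] F [ 0.12 -0.8   0.23] w -0.0002
t 4.72 pos [0.4657 0.0454 0.061 ] rot [ 3.141e+00  2.000e-03 -2.700e-01] F [0.61 0.22 1.22] w 0.0003
t 4.78 pos [0.4671 0.0456 0.0622] rot [-3.141e+00 -1.000e-03 -2.700e-01] F [1.61 0.71 1.33] w 0.0
t 4.83 pos [0.4678 0.0457 0.0629] rot [-3.141e+00 -3.000e-03 -2.700e-01] F [-0.75  0.24  0.29] w 0.0001
```

View pics/w2.png

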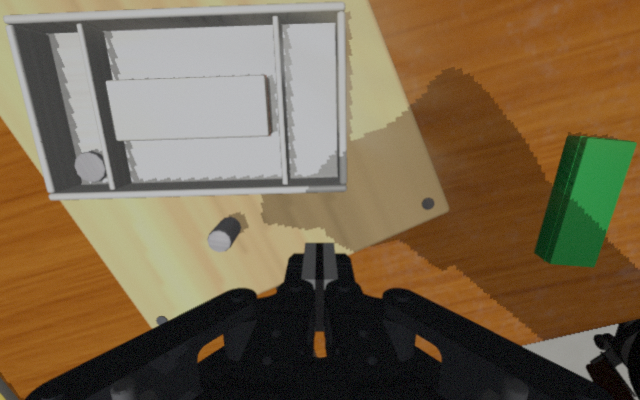

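```bash
python3 -m crank '[[0,0,0.25,0,0,-0.02,0],[0,0,0.2,0,0,0,0],[0,0,0,0,0,0,0],[0,0,0,0,0,0,0]]'
python3 - <<'E'
from h import *
F=[]
for i in range(6):
    s=bot.state(); F.append(s['force']); f=bot.grab_frame('wrist')
s=st();print(np.mean(F,0),np.std(F,0))
E
```

```text
t: 5.38
position: [0.4677, 0.0456, 0.0178]
tcp_rot: [-3.141, -0.003, -0.24]
force: [0.5, 1.2, 0.6]
grip_width: -0.0
t 5.67 pos [0.4667 0.0454 0.0168] rot [-3.142e+00 -1.000e-03 -2.400e-01] F [-0.24  0.26 -0.09] w 0.0002
[-0.01943954  0.30192709  0.14022344] [0.6039888  0.74920115 0.34366471]
```

```bash
python3 -m crank '[[0.06,0,0,0,0,0,0],[0.05,0,0,0,0,0,0],[0.03,0,0,0,0,0,0],[0.02,0,0,0,0,0,0],[0,0,0,0,0,0,0]]'
python3 - <<'E'
from h import *
F=[]
for i in range(4):
    s=bot.state(); F.append(s['force']); f=bot.grab_frame('wrist')
save(f,'w3')
s=st();print(np.mean(F,0),np.std(F,0))
E
```

```text
t: 6.3
position: [0.4819, 0.0416, 0.0162]
tcp_rot: [3.142, 0.0, -0.24]
force: [-1.1, 0.1, -0.0]
grip_width: 0.0001
t 6.5 pos [0.4816 0.0416 0.0163] rot [ 3.141  0.    -0.24 ] F [-0.99 -0.05  0.75] w 0.0003
[-0.69051739  0.08982257  0.00115137] [0.25258766 0.30131262 0.4445954 ]
```

View pics/w3.png

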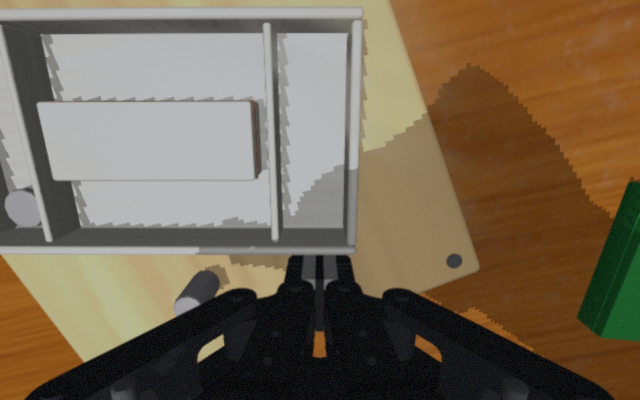

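```bash
python3 -m crank '[[0.046,0.008,0,0,0,-0.0233,0],[0.046,0.008,0,0,0,-0.0233,0],[0.046,0.008,0,0,0,-0.0233,0],[0.046,0.008,0,0,0,-0.0233,0],[0.046,0.008,0,0,0,-0.0233,0],[0.046,0.008,0,0,0,-0.0233,0],[0.046,0.008,0,0,0,-0.0233,0],[0.046,0.008,0,0,0,-0.0233,0],[0,0,0,0,0,0,0]]'
python3 - <<'E'
from h import *
F=[]
for i in range(4):
    s=bot.state(); F.append(s['force']); f=bot.grab_frame('wrist')
save(f,'w4')
s=st();print(np.mean(F,0),np.std(F,0))
f=bot.grab_frame('top'); save(f,'t4')
E
```

```text
t: 7.62
position: [0.5185, 0.0312, 0.0165]
tcp_rot: [-3.141, -0.002, 0.04]
force: [0.4, 1.1, -0.0]
grip_width: 0.0003
t 7.83 pos [0.5178 0.0312 0.0165] rot [-3.141e+00 -1.000e-03  4.000e-02] F [-0.54 -0.81  0.62] w 0.0001
[ 0.18588665 -0.11227974 -0.12844688] [0.56865429 0.74952207 0.48344691]
```

View pics/w4.png

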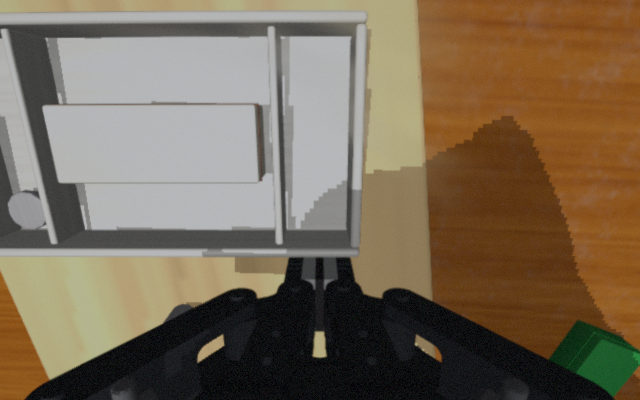

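```bash
python3 -m crank '[[0.0225,0.004,0,0,0,-0.0116,0],[0.0225,0.004,0,0,0,-0.0116,0],[0.0225,0.004,0,0,0,-0.0116,0],[0.0225,0.004,0,0,0,-0.0116,0],[0.0225,0.004,0,0,0,-0.0116,0],[0,0,0,0,0,0,0]]'
python3 - <<'E'
from h import *
F=[]
for i in range(5):
    s=bot.state(); F.append(s['force']); f=bot.grab_frame('top')
save(f,'t5')
img=cv2.cvtColor(f['image'],cv2.COLOR_RGB2BGR)
cv2.imwrite('pics/t5z.png',cv2.resize(img[155:275,235:350],None,fx=5,fy=5,interpolation=cv2.INTER_CUBIC))
s=st();print(np.mean(F,0),np.std(F,0))
E
```

```text
t: 8.62
position: [0.5293, 0.0298, 0.0163]
tcp_rot: [-3.142, -0.001, 0.127]
force: [-0.7, -0.8, -0.9]
grip_width: -0.0002
t 8.88 pos [0.5293 0.03   0.0165] rot [-3.142e+00 -1.000e-03  1.270e-01] F [-0.07 -0.33 -0.19] w -0.0001
[-0.07261237 -0.46119169 -0.12472632] [0.47664201 0.30888704 0.47311969]
```

View pics/t5z.png

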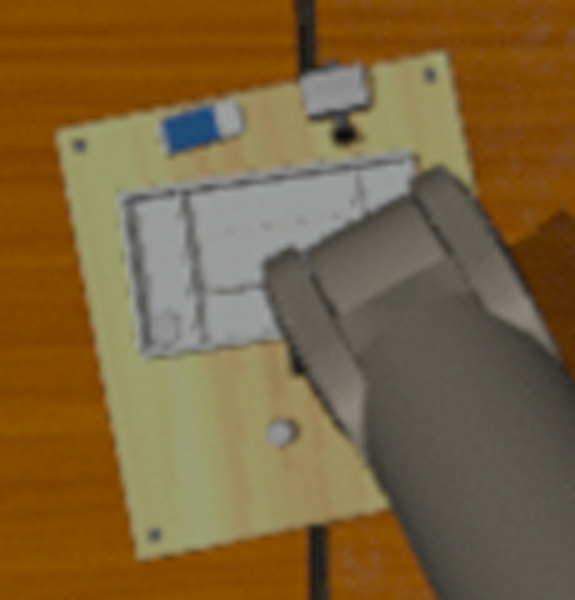

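```bash
cat > fm.py <<'E'
from h import *
import sys
n=int(sys.argv[1]) if len(sys.argv)>1 else 6
F=[]
for i in range(n):
    s=bot.state(); F.append(s['force']); f=bot.grab_frame('wrist')
s=st(); y=s['tcp_rot'][2]; m=np.mean(F,0)
print('F',np.round(m,2),'sd',np.round(np.std(F,0),2),'toolx',round(m[0]*np.cos(y)+m[1]*np.sin(y),2),'tooly',round(m[0]*np.sin(y)-m[1]*np.cos(y),2))
E
python3 -m crank '[[0.0112,0.0022,0,0,0,-0.0058,0],[0.0112,0.0022,0,0,0,-0.0058,0],[0.0112,0.0022,0,0,0,-0.0058,0],[0.0112,0.0022,0,0,0,-0.0058,0]]'; python3 fm.py 5
```

```text
t: 9.38
position: [0.5334, 0.0295, 0.0162]
tcp_rot: [3.141, 0.0, 0.162]
force: [-2.3, -0.4, -0.7]
grip_width: 0.0001
t 9.62 pos [0.5336 0.0296 0.0163] rot [ 3.142 -0.     0.161] F [-1.28  0.19 -1.95] w 0.0
F [-1.04 -0.47 -0.56] sd [0.67 0.19 0.3 ] toolx -1.11 tooly 0.3
```

```bash

python3 -m crank '[[0.0112,0.0022,0,0,0,-0.0058,0],[0.0112,0.0022,0,0,0,-0.0058,0]]'; python3 fm.py 5;python3 -m crank '[[0.0112,0.0022,0,0,0,-0.0058,0]]'; python3 fm.py 5
```

```text
t: 9.88
position: [0.5357, 0.0295, 0.0163]
tcp_rot: [3.141, 0.0, 0.179]
force: [-1.0, -0.3, 0.3]
grip_width: 0.0006
t 10.12 pos [0.5359 0.0295 0.0163] rot [ 3.141 -0.     0.179] F [-1.1  -0.51 -0.61] w 0.0001
F [-0.79 -0.2  -0.21] sd [0.38 0.51 0.49] toolx -0.81 tooly 0.06
t: 10.25
position: [0.5366, 0.0294, 0.0163]
tcp_rot: [3.141, 0.0, 0.188]
force: [-1.2, -1.0, 0.8]
grip_width: -0.0001
t 10.5 pos [0.5369 0.0294 0.0163] rot [ 3.141 -0.     0.187] F [-0.87 -1.26  0.36] w 0.0001
F [-1.02 -0.44  0.49] sd [0.3  0.38 0.14] toolx -1.09 tooly 0.25
```

```bash

python3 -m crank '[[0.0112,0.0022,0,0,0,-0.0058,0],[0.0112,0.0022,0,0,0,-0.0058,0]]'; python3 fm.py 5
python3 - <<'E'
from h import *
f=bot.grab_frame('wrist'); save(f,'w6')
E
```

```text
t: 10.75
position: [0.5391, 0.0294, 0.0163]
tcp_rot: [3.141, 0.0, 0.205]
force: [-1.2, -1.1, 0.4]
grip_width: 0.0002
t 11.0 pos [0.5393 0.0295 0.0163] rot [ 3.142 -0.     0.205] F [-0.76  0.11 -0.58] w -0.0005
F [-0.73 -0.92  0.26] sd [0.49 0.52 0.37] toolx -0.9 tooly 0.75
```

View pics/w6.png

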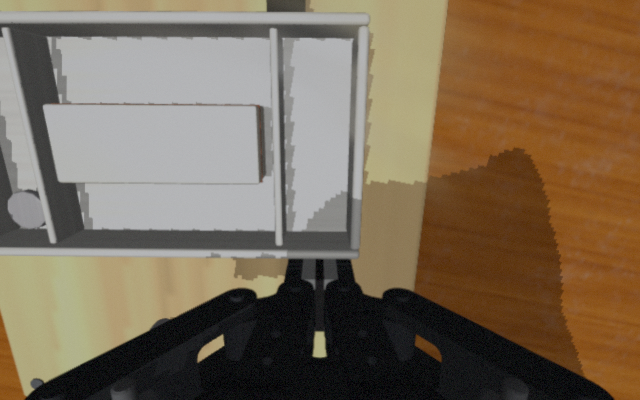

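```bash

python3 -m crank '[[0.0112,0.0022,0,0,0,-0.0058,0]]'; python3 fm.py 5; python3 -m crank '[[0.0112,0.0022,0,0,0,-0.0058,0]]'; python3 fm.py 5
python3 - <<'E'
from h import *
f=bot.grab_frame('top'); 
img=cv2.cvtColor(f['image'],cv2.COLOR_RGB2BGR)
cv2.imwrite('pics/t7z.png',cv2.resize(img[165:205,280:330],None,fx=12,fy=12,interpolation=cv2.INTER_CUBIC))
E
```

```text
t: 11.18
position: [0.54, 0.0295, 0.0163]
tcp_rot: [3.141, 0.001, 0.214]
force: [-2.5, -0.5, 0.9]
grip_width: -0.0
t 11.43 pos [0.54   0.0295 0.0162] rot [3.141 0.    0.214] F [-1.52 -0.11  0.26] w 0.0002
F [-2.19 -0.57  0.74] sd [0.96 0.4  0.36] toolx -2.26 tooly 0.09
t: 11.55
position: [0.5405, 0.0293, 0.0161]
tcp_rot: [3.141, 0.002, 0.223]
force: [-3.4, -0.6, 1.8]
grip_width: -0.0004
t 11.8 pos [0.5406 0.0294 0.016 ] rot [3.141e+00 2.000e-03 2.220e-01] F [-4.62 -1.02  1.85] w -0.0001
F [-4.34 -0.27  1.97] sd [0.63 0.47 0.15] toolx -4.29 tooly -0.69
```

View pics/t7z.png

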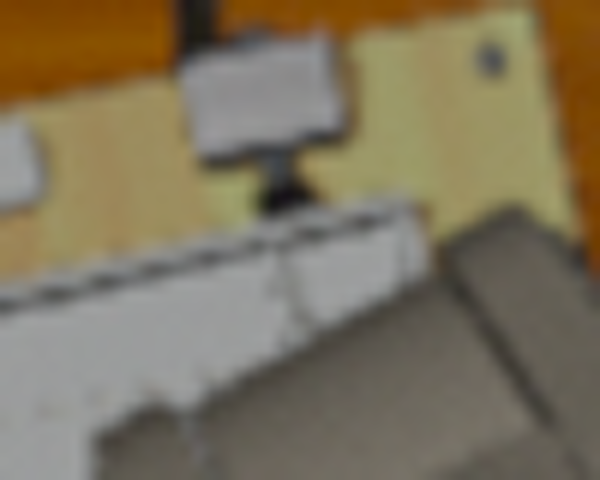

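```bash

python3 -m crank '[[0.011,0,0,0,0,0,0]]'; python3 fm.py 5
```

```text
t: 11.98
position: [0.5412, 0.0293, 0.016]
tcp_rot: [3.141, 0.003, 0.222]
force: [-6.6, -0.7, 2.7]
grip_width: -0.0
t 12.22 pos [0.5412 0.0294 0.0159] rot [3.141e+00 3.000e-03 2.220e-01] F [-5.8  -1.43  3.06] w 0.0
F [-5.93 -1.36  2.37] sd [0.38 0.65 0.29] toolx -6.08 tooly 0.03
```

```bash

python3 -m crank '[[0.007,0,0,0,0,0,0],[0.007,0,0,0,0,0,0]]'; python3 fm.py 7
```

```text
t: 12.48
position: [0.5415, 0.0293, 0.0157]
tcp_rot: [3.141, 0.005, 0.222]
force: [-8.0, -2.3, 3.0]
grip_width: 0.0001
t 12.82 pos [0.5415 0.0293 0.0157] rot [3.141 0.005 0.222] F [-7.28 -1.54  3.56] w -0.0
F [-7.74 -1.99  3.2 ] sd [0.24 0.21 0.51] toolx -7.99 tooly 0.23
```

```bash

python3 -m crank '[[0.006,0,0,0,0,0,0],[0,0,0,0,0,0,0],[0,0,0,0,0,0,0],[0,0,0,0,0,0,0]]'; python3 fm.py 8
```

```text
t: 13.32
position: [0.5416, 0.0293, 0.0155]
tcp_rot: [3.141, 0.006, 0.222]
force: [-7.9, -1.8, 2.7]
grip_width: -0.0003
t 13.72 pos [0.5416 0.0293 0.0156] rot [3.141 0.006 0.222] F [-7.57 -2.2   3.69] w 0.0
F [-7.78 -2.02  3.62] sd [0.6  0.54 0.54] toolx -8.04 tooly 0.26
```

```bash

python3 -m crank '[[0.007,0,0,0,0,0,0],[0,0,0,0,0,0,0],[0,0,0,0,0,0,0],[0,0,0,0,0,0,0]]'; python3 fm.py 8
```

```text
t: 14.22
position: [0.5418, 0.0293, 0.0154]
tcp_rot: [3.141, 0.007, 0.222]
force: [-8.2, -2.1, 3.5]
grip_width: -0.0002
t 14.62 pos [0.5419 0.0293 0.0154] rot [3.141 0.007 0.222] F [-8.77 -2.07  3.73] w -0.0001
F [-8.75 -1.88  3.73] sd [0.34 0.5  0.53] toolx -8.95 tooly -0.09
```

```bash

python3 -m crank '[[-0.05,0,0,0,0,0,0],[-0.15,0,0,0,0,0,0],[0,0,-0.5,0,0,0,0],[0,0,-0.6,0,0,0,0.5],[0,0,-0.6,0,0,0,0.6],[-0.2,0.2,-0.6,0,0,0,0.6],[0,0,0,0,0,0,0.6]]'
python3 - <<'E'
from h import *
st()
f=bot.grab_frame('wrist'); save(f,'w8')
for t in ['dowel_top','stop','tray','push_point','slide_pack','wedge','wedge_grip','wedge_back']:
        r=bot.place_of(t,f); print(t,[(np.round(d['xyz'],4).tolist(),round(d['score'],2)) for d in r[:2]])
E
```

```text
t: 15.5
position: [0.5145, 0.002, 0.248]
tcp_rot: [3.136, -0.011, 0.219]
force: [0.4, 0.4, -0.7]
grip_width: 0.0513
t 15.5 pos [0.5145 0.002  0.248 ] rot [ 3.136 -0.011  0.219] F [ 0.38  0.45 -0.73] w 0.0513
dowel_top [([0.4794, 0.0965, 0.0351], 0.77)]
stop [([0.6643, 0.0686, 0.0118], 0.59)]
tray [([0.5384, 0.1594, 0.01], 0.64)]
push_point [([0.5477, 0.0301, 0.026], 0.83), ([0.5358, 0.1618, 0.0075], 0.23)]
slide_pack [([0.581, 0.1052, 0.0127], 0.81), ([0.4347, -0.1114, 0.0019], 0.62)]
wedge [([0.4667, -0.2683, 0.0017], 0.92)]
wedge_grip [([0.4702, -0.2782, 0.053], 0.68)]
wedge_back [([0.4687, -0.3263, 0.0107], 0.94)]
```

View pics/w8.png

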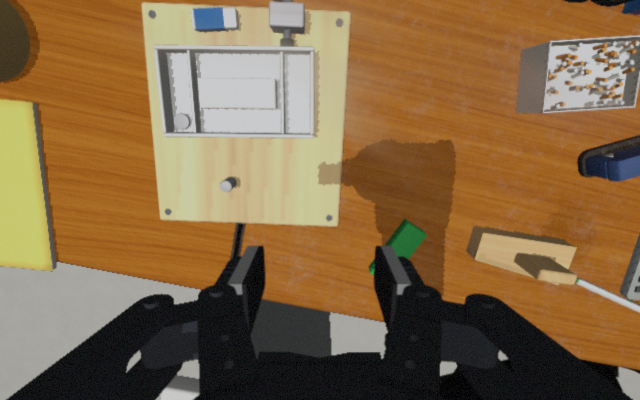

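```bash
python3 - <<'E'
import cv2
g=cv2.imread('pics/w8.png')
cv2.imwrite('pics/w8a.png',cv2.resize(g[0:230,135:355],None,fx=2.6,fy=2.6,interpolation=cv2.INTER_CUBIC))
cv2.imwrite('pics/w8b.png',cv2.resize(g[210:310,440:600],None,fx=4.5,fy=4.5,interpolation=cv2.INTER_CUBIC))
E
```

```text
(no output)
```

View pics/w8a.png

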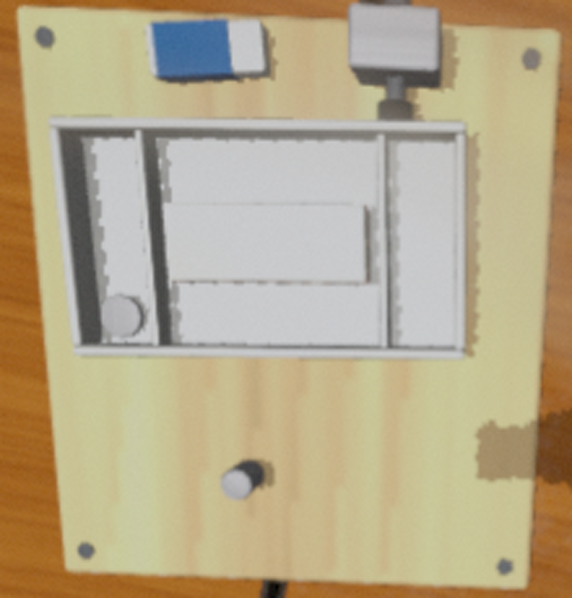

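View pics/w8b.png

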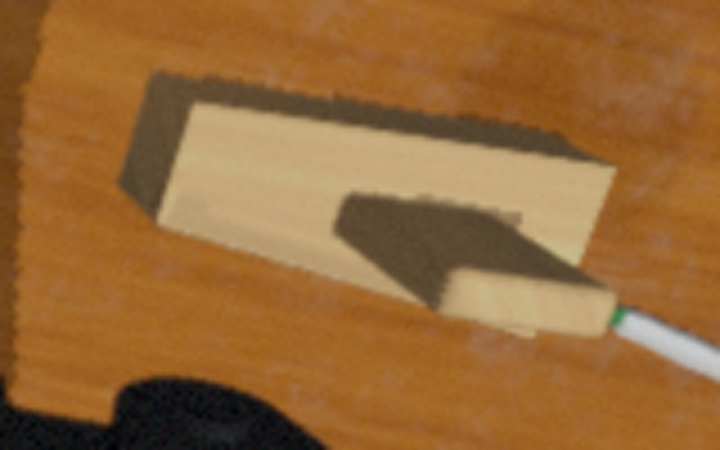

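```bash
cat >> h.py <<'E'
def fit(f,local,uv,z,name=''):
    P=ray(f,uv,z)[:,:2]; L=np.array(local)/1e3
    c=L.mean(0);w=P.mean(0); a=np.angle(((L-c)@[1,1j]).conj()@((P-w)@[1,1j]))
    Rm=np.array([[np.cos(a),-np.sin(a)],[np.sin(a),np.cos(a)]]); o=w-Rm@c
    print(name,np.round(np.degrees(a),2),np.round(o,4),'res',np.round((L@Rm.T+o-P)*1e3,1).tolist()); return Rm,o
def zb(l,s,o): return [[x/s+o[0],y/s+o[1]] for x,y in l]
E
python3 - <<'E'
from h import *
f=bot.grab_frame('wrist'); A=(135,0);Bo=(440,210)
# arm may have settled slightly since w8; use new frame's extrinsics if pose the same
st()
Rb,ob=fit(f,[[-110,120],[110,120],[110,-120],[-110,-120]],zb([[18,8],[559,31],[527,588],[67,571]],2.6,A),.01,'board')
Rt,ot=fit(f,[[-15,75],[145,75],[145,-15],[-15,-15]],zb([[52,121],[465,124],[464,353],[75,353]],2.6,A),.038,'tray')
Rw,ow=fit(f,[[-60,27],[-60,-9],[60,27]],zb([[195,102],[158,223],[615,168]],4.5,Bo),.026,'wedge')
Rf,of=fit(f,[[-12,9],[32,9],[32,-5],[-12,-5]],zb([[455,270],[617,292],[605,335],[440,315]],4.5,Bo),.072,'fin')
print('grip',Rw@[.01,.002]+ow,Rf@[.01,.002]+of)
g=f['image']; save(f,'w9')
E
```

```text
t 16.0 pos [0.5111 0.0038 0.242 ] rot [-3.141e+00  1.000e-03  2.230e-01] F [0.43 0.33 0.43] w 0.0511
board -79.65 [0.5444 0.0937] res [[2.7, 4.5], [3.9, -2.9], [-3.2, -3.5], [-3.4, 1.9]]
tray -77.72 [0.5319 0.1613] res [[1.7, 3.5], [3.1, -1.7], [-2.5, -3.0], [-2.3, 1.1]]
wedge -86.48 [ 0.4616 -0.2593] res [[0.2, 1.1], [-0.9, 1.6], [0.6, -2.7]]
fin -84.95 [ 0.4633 -0.2573] res [[0.8, 1.5], [1.6, -2.0], [-1.1, -1.1], [-1.3, 1.6]]
grip [ 0.46425815 -0.26914658] [ 0.46615117 -0.26710442]
```

```bash
python3 - <<'E'
from h import *
s=st(); print(np.round(s['q'],3))
E
```

```text
t 16.0 pos [0.5111 0.0038 0.242 ] rot [-3.141e+00  1.000e-03  2.230e-01] F [0.43 0.33 0.43] w 0.0511
[ 0.53   0.187 -0.701  1.833  0.13   1.17  -1.562]
```

View pics/w9.png

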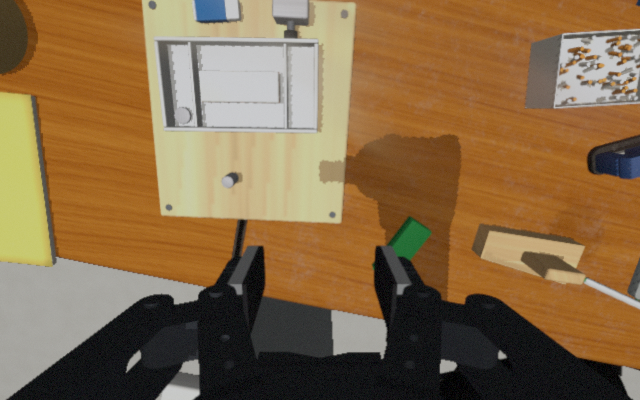

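```bash
python3 -m crank '[[-0.17,0.44,0.1,0,0,0,0.6],[-0.17,0.44,0.1,0,0,0,0.6],[-0.17,0.44,0.1,0,0,0,0.6],[-0.17,0.44,0.1,0,0,0,0.6],[-0.17,0.44,0.1,0,0,0,0.6],[-0.17,0.43,0.1,0,0,0,0.6],[0,0,0,0,0,-0.1175,0.6],[0,0,0,0,0,-0.1175,0.6],[0,0,0,0,0,-0.1175,0.6],[0,0,0,0,0,-0.1175,0.6]]';python3 -m crank '[[0,0,0,0,0,-0.1175,0.6],[0,0,0,0,0,-0.1175,0.6],[0,0,0,0,0,-0.1175,0.6],[0,0,0,0,0,-0.1175,0.6],[0,0,0,0,0,0,0.6],[0,0,0,0,0,0,0.6],[0,0,0,0,0,0,0.6]]'
python3 - <<'E'
from h import *
s=st(); print(np.round(s['q'],3))
f=bot.grab_frame('wrist'); save(f,'w10')
for t in ['wedge','wedge_grip','wedge_back']:
        r=bot.place_of(t,f); print(t,[(np.round(d['xyz'],4).tolist(),round(d['score'],2)) for d in r[:2]])
E
```

```text
t: 17.25
position: [0.4699, -0.2754, 0.1824]
tcp_rot: [-3.141, -0.0, 0.933]
force: [0.1, -0.5, 0.3]
grip_width: 0.0512
t: 18.12
position: [0.4699, -0.2756, 0.1828]
tcp_rot: [-3.142, 0.0, 1.631]
force: [-0.0, -0.6, -0.1]
grip_width: 0.0511
t 18.12 pos [ 0.4699 -0.2756  0.1828] rot [-3.142  0.     1.631] F [-0.03 -0.59 -0.12] w 0.0511
[ 1.074  0.327 -0.756  1.831  0.253  1.081  0.285]
wedge [([0.4664, -0.2668, -0.0009], 0.62), ([0.6752, -0.2414, 0.0006], 0.52)]
wedge_grip []
wedge_back [([0.4698, -0.3276, 0.0123], 0.68)]
```

View pics/w10.png

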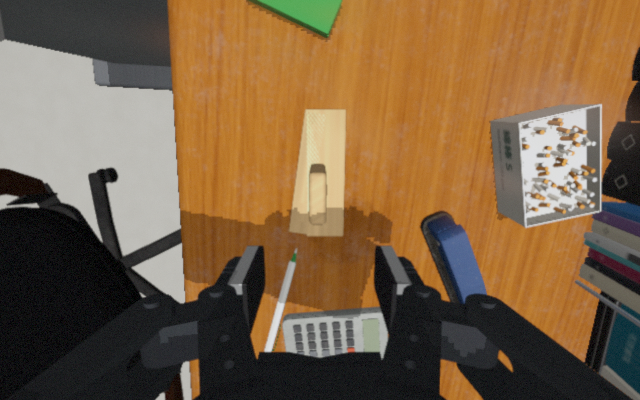

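```bash
python3 - <<'E'
from h import *
f=bot.grab_frame('wrist'); g=cv2.cvtColor(f['image'],cv2.COLOR_RGB2BGR); s=st()
cv2.imwrite('pics/w10a.png',cv2.resize(g[95:250,270:370],None,fx=3.8,fy=3.8,interpolation=cv2.INTER_CUBIC))
print(proj(f,[[.470,-.2755,.072],[.470,-.2755,.055]]))
E
```

```text
t 18.38 pos [ 0.4699 -0.2755  0.1829] rot [3.142 0.    1.632] F [0.03 0.54 0.37] w 0.0512
[[319.34733393 199.0127373 ]
 [319.32605491 193.70501872]]
```

View pics/w10a.png

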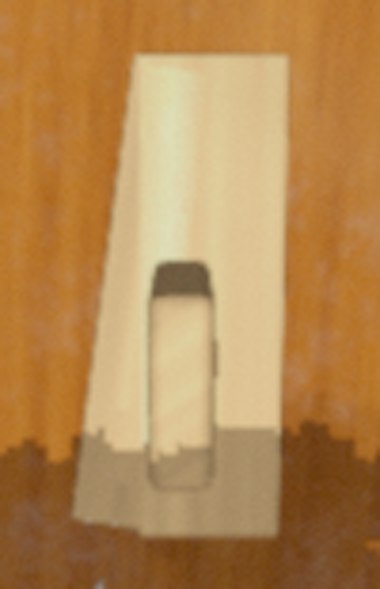

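```bash
python3 - <<'E'
from h import *
f=bot.grab_frame('wrist'); A=(270,95)
Rw,ow=fit(f,[[-60,27],[-60,-9],[60,27],[60,-27]],zb([[289,57],[135,55],[278,536],[74,522]],3.8,A),.026,'wedge')
Rf,of=fit(f,[[-12,9],[32,9],[32,-5],[-12,-5]],zb([[215,295],[212,490],[148,488],[150,294]],3.8,A),.072,'fin')
print('grip',Rw@[.01,.002]+ow,Rf@[.01,.002]+of); print(np.degrees(st()['tcp_rot'][2]))
E
```

```text
wedge -86.84 [ 0.4663 -0.2655] res [[0.6, 1.5], [0.3, 1.2], [0.2, 0.5], [-1.1, -3.2]]
fin -87.37 [ 0.4662 -0.2654] res [[0.3, 0.7], [0.1, -0.6], [-0.1, -0.8], [-0.3, 0.7]]
grip [ 0.46885525 -0.27534443] [ 0.46865058 -0.27529499]
t 18.43 pos [ 0.4698 -0.2755  0.1829] rot [3.142 0.    1.632] F [ 0.21  0.83 -0.65] w 0.051
93.50324052486353
```

```bash
python3 -m crank '[[0,-0.011,0.5,0,0,0.005,0.6],[0,0,0.5,0,0,0,0.6],[0,0,0.3,0,0,0,0.6],[0,0,0.15,0,0,0,0.6],[0,0,0,0,0,0,0.6]]'; python3 -m crank '[[0,0,0,0,0,0,0.1],[0,0,0,0,0,0,0],[0,0,0,0,0,0,0],[0,0,0,0,0,0,0],[0,0,0,0,0,0,0]]'; python3 fm.py 3
```

```text
t: 19.05
position: [0.4686, -0.2755, 0.0375]
tcp_rot: [-3.141, -0.001, 1.625]
force: [-0.2, 1.5, 0.3]
grip_width: 0.0515
t: 19.68
position: [0.4695, -0.2762, 0.0391]
tcp_rot: [3.14, 0.002, 1.624]
force: [-1.5, -0.3, 5.9]
grip_width: 0.0133
t 19.82 pos [ 0.4695 -0.2762  0.0391] rot [3.140e+00 2.000e-03 1.624e+00] F [-2.43  0.17  6.27] w 0.0133
F [-1.38  0.01  6.38] sd [0.1  0.26 0.36] toolx 0.08 tooly -1.38
```

```bash
python3 -m crank '[[0,0,-0.2,0,0,0,0],[0,0,-0.5,0,0,0,0],[0,0,-0.5,0,0,0,0],[0,0,0,0,0,0,0],[0,0,0,0,0,0,0]]'
python3 - <<'E'
from h import *
s=st(); f=bot.grab_frame('wrist'); save(f,'w11')
p=np.array(s['position']); y=s['tcp_rot'][2]
D=np.array([.5157,.0644])-p[:2]; print('tool',D@[np.cos(y),np.sin(y)],D@[np.sin(y),-np.cos(y)],'dyaw',1.782-y)
E
```

```text
t: 20.45
position: [0.468, -0.2756, 0.1579]
tcp_rot: [-3.141, 0.0, 1.625]
force: [-0.3, -0.6, -2.3]
grip_width: 0.0132
t 20.45 pos [ 0.468  -0.2756  0.1579] rot [-3.141  0.     1.625] F [-0.27 -0.56 -2.34] w 0.0132
tool 0.33691055974754397 0.06591343515201607 dyaw 0.15738685565362642
```

View pics/w11.png

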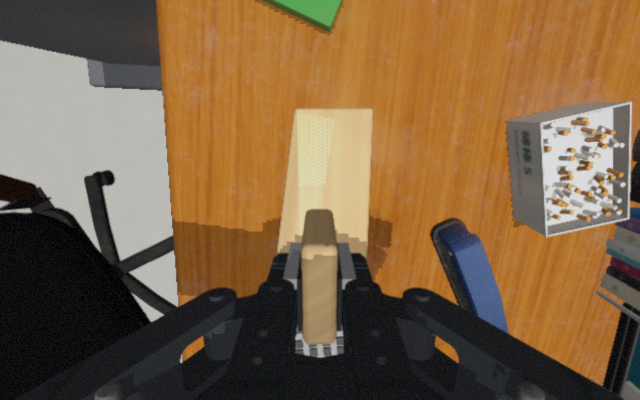

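```bash
python3 -m crank '[[0.3,0.06,0,0,0,0,0],[0.43,0.084,0,0,0,0,0],[0.43,0.084,0,0,0,0,0],[0.43,0.084,0,0,0,0,0],[0.43,0.084,0,0,0,0,0],[0.43,0.084,0,0,0,0,0],[0.43,0.084,0,0,0,0,0],[0.3,0.06,0,0,0,-0.0525,0],[0.19,0.035,0,0,0,-0.0525,0]]'; python3 -m crank '[[0,0,0,0,0,0,0],[0,0,0,0,0,0,0],[0,0,0,0,0,0,0]]'
python3 - <<'E'
from h import *
s=st(); f=bot.grab_frame('wrist'); save(f,'w12')
for t in ['dowel_top','tray','push_point','slide_pack','stop','screw_root']:
        r=bot.place_of(t,f); print(t,[(np.round(d['xyz'],4).tolist(),round(d['score'],2)) for d in r[:2]])
E
```

```text
t: 21.62
position: [0.5138, 0.0662, 0.1566]
tcp_rot: [-3.139, -0.001, 1.788]
force: [-0.6, -0.1, -2.6]
grip_width: 0.0132
t: 22.0
position: [0.5148, 0.0627, 0.1575]
tcp_rot: [-3.141, 0.001, 1.779]
force: [0.0, 0.9, -2.1]
grip_width: 0.0129
t 22.0 pos [0.5148 0.0627 0.1575] rot [-3.141e+00  1.000e-03  1.779e+00] F [ 0.01  0.88 -2.1 ] w 0.0129
dowel_top [([0.4775, 0.098, 0.0352], 0.9)]
tray [([0.537, 0.1569, 0.0084], 0.69)]
push_point []
slide_pack [([0.4346, -0.1125, 0.0012], 0.64), ([0.5835, 0.1049, 0.0103], 0.58)]
stop [([0.6662, 0.0659, 0.0087], 0.89)]
screw_root []
```

View pics/w12.png

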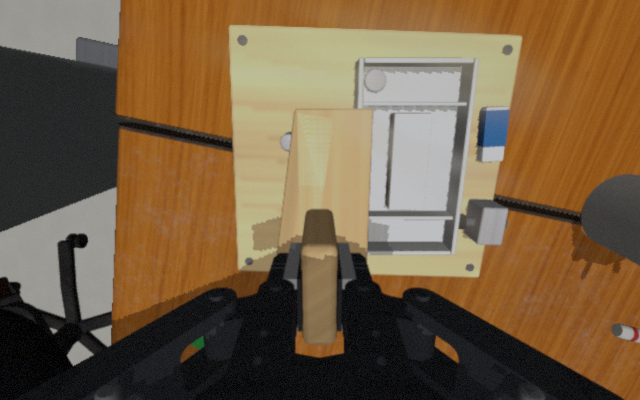

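```bash
python3 - <<'E'
from h import *
f=bot.grab_frame('wrist'); g=cv2.cvtColor(f['image'],cv2.COLOR_RGB2BGR); st()
cv2.imwrite('pics/w13.png',cv2.resize(g[15:285,220:530],None,fx=2.5,fy=2.2,interpolation=cv2.INTER_CUBIC))
E
```

```text
t 22.4 pos [0.5149 0.0644 0.1579] rot [3.142 0.    1.782] F [ 0.52  0.64 -1.59] w 0.0128
```

View pics/w13.png

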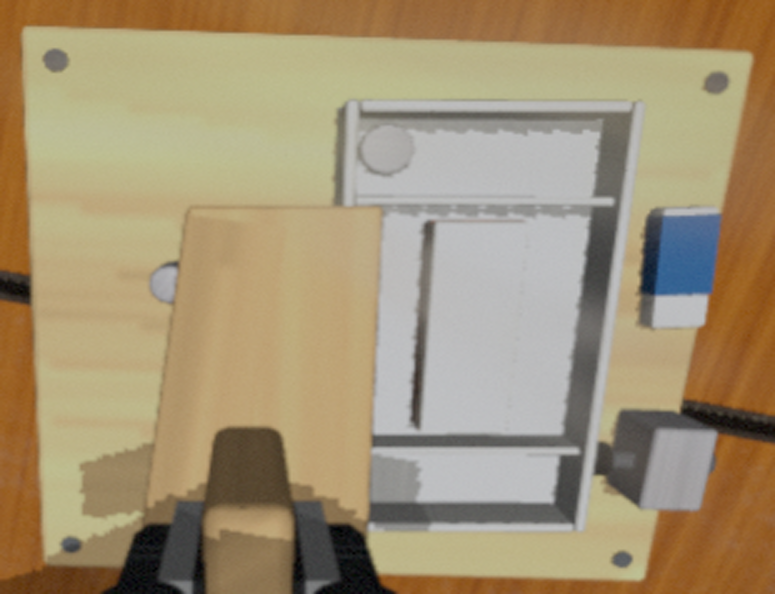

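```bash
python3 - <<'E'
from h import *
f=bot.grab_frame('wrist'); s=st()
z2=lambda l:[[x/2.5+220,y/2.2+15] for x,y in l]
Rb,ob=fit(f,[[-110,-120],[-110,120],[110,120],[110,-120]],z2([[24,28],[752,53],[643,580],[45,566]]),.01,'board')
Rt,ot=fit(f,[[-15,75],[-15,-15],[145,75]],z2([[644,102],[347,102],[585,530]]),.038,'tray')
Rw,ow=fit(f,[[-60,-9],[-60,27]],z2([[187,207],[381,207]]),.145,'wedge')
e=ray(f,z2([[381,207],[370,525]]),.145)[:,:2]; d=e[1]-e[0]; print('wedge straight edge heading',np.degrees(np.arctan2(d[1],d[0])))
P=ray(f,z2([[387,150]]),.0225)[0,:2]; D=ray(f,z2([[170,283]]),.036)[0,:2]; print('pin',P,'dowel',D)
print('wedge in tray', (ow-P)@Rt*1e3, 'dowel in tray',(D-P)@Rt*1e3)
E
```

```text
t 22.45 pos [0.5149 0.0645 0.1579] rot [3.142 0.    1.782] F [-0.52  0.18 -1.3 ] w 0.0132
board -79.83 [0.5521 0.0929] res [[-2.4, 0.9], [1.6, 1.7], [2.1, -1.3], [-1.3, -1.3]]
tray -77.92 [0.5388 0.1611] res [[0.3, 0.6], [-1.0, 0.5], [0.7, -1.2]]
wedge -77.92 [0.5105 0.0734] res [[-0.3, -0.1], [0.3, 0.1]]
wedge straight edge heading -77.1959746672843
pin [0.53980907 0.16128103] dowel [0.48161126 0.10119338]
wedge in tray [ 79.76889903 -47.05170253] dowel in tray [ 46.57410077 -69.48642446]
```

```bash
python3 -m crank '[[0,0.012,0.3,0,0,0,0],[0,0,0.4,0,0,0,0],[0,0,0.2,0,0,0,0],[0,0,0.1,0,0,0,0],[0,0,0.04,0,0,0,0],[0,0,0,0,0,0,0],[0,0,0,0,0,0,0]]';python3 fm.py 4
python3 - <<'E'
from h import *
f=bot.grab_frame('wrist'); save(f,'w14')
E
```

```text
t: 23.32
position: [0.5168, 0.0649, 0.0547]
tcp_rot: [3.14, 0.001, 1.782]
force: [0.9, 0.3, -1.7]
grip_width: 0.0132
t 23.52 pos [0.5163 0.0648 0.0542] rot [3.141 0.    1.782] F [ 0.9   0.8  -1.19] w 0.013
F [-0.03  0.15 -1.6 ] sd [0.63 0.42 0.48] toolx 0.15 tooly 0.0
```

View pics/w14.png

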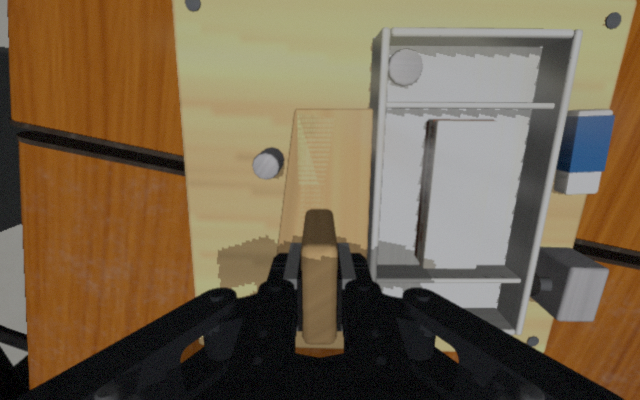

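```bash
python3 -m crank '[[0,0,0.03,0,0,0,0],[0,0,0.02,0,0,0,0],[0,0,0,0,0,0,0],[0,0,0,0,0,0,0]]';python3 fm.py 4
```

```text
t: 24.08
position: [0.516, 0.0648, 0.0491]
tcp_rot: [-3.141, 0.001, 1.782]
force: [-1.9, -0.3, 4.9]
grip_width: 0.013
t 24.27 pos [0.516  0.0648 0.0491] rot [-3.141e+00  1.000e-03  1.782e+00] F [-2.73 -0.8   5.07] w 0.0135
F [-2.49 -0.4   5.27] sd [0.46 0.45 0.47] toolx 0.13 tooly -2.52
```

```bash
python3 -m crank '[[0,0,0,0,0,0,0.2],[0,0,0,0,0,0,0.4],[0,0,0,0,0,0,0.4],[0,0,0,0,0,0,0.4]]';python3 fm.py 3
python3 - <<'E'
from h import *
f=bot.grab_frame('wrist'); save(f,'w15')
E
```

```text
t: 24.78
position: [0.5161, 0.0648, 0.0487]
tcp_rot: [3.142, -0.0, 1.782]
force: [0.1, 0.3, -0.2]
grip_width: 0.0343
t 24.93 pos [0.516  0.0648 0.0488] rot [3.142 0.    1.782] F [-0.22  0.02 -0.4 ] w 0.0345
F [-0.01 -0.15 -0.26] sd [0.14 0.39 0.76] toolx -0.15 tooly -0.04
```

View pics/w15.png

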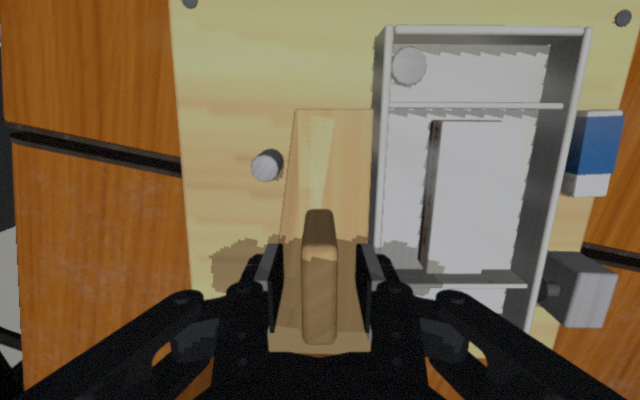

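```bash
python3 -m crank '[[0,0,-0.4,0,0,0,0.4],[0,0,-0.5,0,0,0,0.4],[-0.4,-0.02,0,0,0,0,0.2],[-0.4,0,0,0,0,0,0],[0,0,0,0,0,0,0],[0,0,0,0,0,0,0]]'
python3 - <<'E'
from h import *
s=st(); f=bot.grab_frame('wrist'); save(f,'w16')
E
```

```text
t: 25.72
position: [0.5306, -0.0131, 0.1388]
tcp_rot: [-3.142, -0.001, 1.782]
force: [0.3, 0.7, -0.1]
grip_width: -0.0
t 25.73 pos [ 0.5306 -0.0131  0.1388] rot [-3.142e+00 -1.000e-03  1.782e+00] F [ 0.33  0.71 -0.06] w -0.0
```

View pics/w16.png

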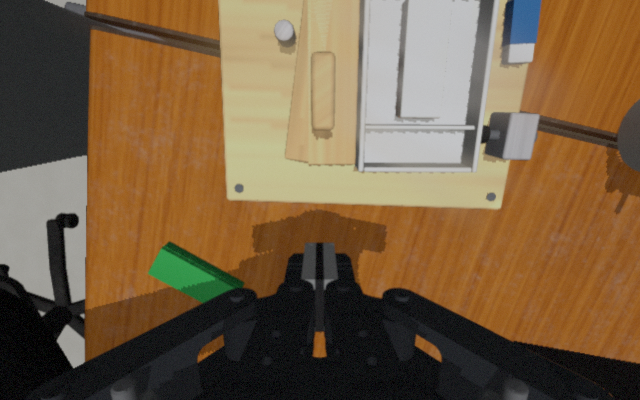

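```bash
python3 -m crank '[[0,0,0.5,0,0,0,0],[0,0,0.4,0,0,0,0],[0,0,0.2,0,0,0,0],[0,0,0.1,0,0,0,0],[0,0,0,0,0,0,0],[0,0,0,0,0,0,0]]'; python3 fm.py 3
python3 - <<'E'
from h import *
s=st(); f=bot.grab_frame('wrist'); save(f,'w17')
E
```

```text
t: 26.52
position: [0.5321, -0.0136, 0.0201]
tcp_rot: [3.139, 0.001, 1.782]
force: [0.4, 0.4, 0.6]
grip_width: -0.0001
t 26.68 pos [ 0.5317 -0.0139  0.0198] rot [3.140e+00 1.000e-03 1.782e+00] F [-0.47  0.01 -1.2 ] w 0.0
F [ 0.21 -0.09  0.32] sd [0.84 0.4  0.2 ] toolx -0.13 tooly 0.19
t 26.68 pos [ 0.5317 -0.0139  0.0198] rot [3.140e+00 1.000e-03 1.782e+00] F [-0.47  0.01 -1.2 ] w 0.0
```

View pics/w17.png

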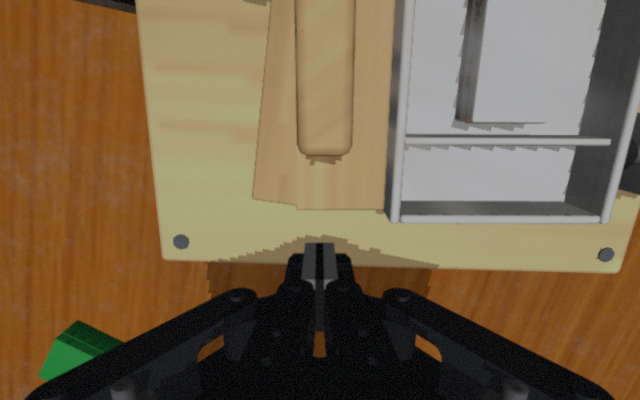

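```bash
python3 -m crank '[[0.06,0,0,0,0,0,0],[0.06,0,0,0,0,0,0],[0.06,0,0,0,0,0,0],[0.05,0,0,0,0,0,0],[0.05,0,0,0,0,0,0],[0.05,0,0,0,0,0,0],[0.05,0,0,0,0,0,0],[0,0,0,0,0,0,0]]'; python3 fm.py 3
python3 - <<'E'
from h import *
f=bot.grab_frame('wrist'); save(f,'w18')
E
```

```text
t: 27.72
position: [0.5227, 0.0241, 0.0188]
tcp_rot: [-3.142, -0.0, 1.783]
force: [0.1, -0.2, -0.5]
grip_width: 0.0
t 27.88 pos [0.5228 0.0233 0.0187] rot [-3.141 -0.     1.782] F [ 0.07  0.67 -0.77] w -0.0
F [-0.22 -0.71 -0.55] sd [0.31 0.49 0.52] toolx -0.65 tooly -0.37
```

View pics/w18.png

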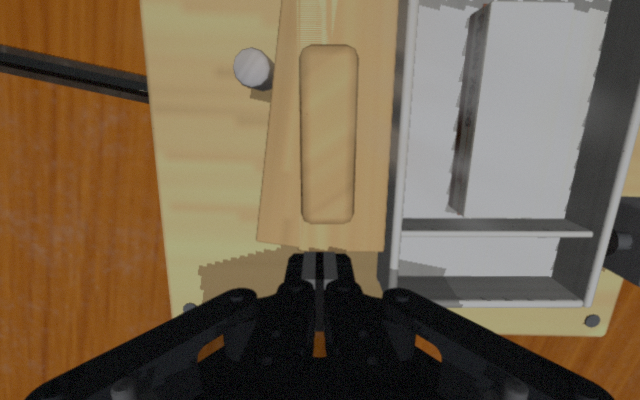

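```bash
python3 -m crank '[[0.04,0,0,0,0,0,0],[0.04,0,0,0,0,0,0],[0.04,0,0,0,0,0,0],[0.03,0,0,0,0,0,0],[0,0,0,0,0,0,0]]'; python3 fm.py 3
python3 -m crank '[[0.02,0,0,0,0,0,0],[0.015,0,0,0,0,0,0]]'; python3 fm.py 3
```

```text
t: 28.55
position: [0.5197, 0.0385, 0.0189]
tcp_rot: [3.141, -0.0, 1.783]
force: [0.2, 0.5, 0.6]
grip_width: -0.0002
t 28.7 pos [0.5198 0.038  0.0188] rot [3.142 0.    1.782] F [-0.27  0.19 -0.49] w -0.0003
F [0.16 0.18 0.45] sd [0.18 0.26 0.14] toolx 0.14 tooly 0.2
t: 28.95
position: [0.5193, 0.0411, 0.0189]
tcp_rot: [3.141, 0.001, 1.782]
force: [1.5, -1.3, 0.2]
grip_width: -0.0004
t 29.1 pos [0.5192 0.0413 0.0189] rot [3.141 0.    1.782] F [0.45 0.08 0.35] w -0.0001
F [ 1.04 -0.63 -0.24] sd [0.37 0.52 0.62] toolx -0.84 tooly 0.88
```

```bash
python3 -m crank '[[0.02,0,0,0,0,0,0],[0.02,0,0,0,0,0,0]]'; python3 fm.py 4; python3 -m crank '[[0.02,0,0,0,0,0,0]]'; python3 fm.py 4
```

```text
t: 29.35
position: [0.5184, 0.0452, 0.0189]
tcp_rot: [3.141, 0.0, 1.782]
force: [1.3, -1.1, 1.4]
grip_width: -0.0001
t 29.55 pos [0.5179 0.0456 0.0188] rot [-3.141 -0.     1.782] F [ 0.58 -0.14  0.11] w -0.0
F [ 0.65 -0.68  0.71] sd [0.47 0.58 0.4 ] toolx -0.8 tooly 0.49
t: 29.68
position: [0.5178, 0.0471, 0.0188]
tcp_rot: [3.142, 0.0, 1.782]
force: [0.8, -1.2, -0.5]
grip_width: 0.0002
t 29.88 pos [0.5177 0.0474 0.0188] rot [-3.142 -0.     1.782] F [ 0.35 -0.09 -0.59] w -0.0
F [ 1.12 -1.28 -0.17] sd [0.31 0.18 0.37] toolx -1.49 tooly 0.83
```

```bash
python3 -m crank '[[0.02,0,0,0,0,0,0]]'; python3 fm.py 4; python3 -m crank '[[0.02,0,0,0,0,0,0]]'; python3 fm.py 4
python3 - <<'E'
from h import *
f=bot.grab_frame('wrist'); save(f,'w19')
E
```

```text
t: 30.0
position: [0.5175, 0.0485, 0.0188]
tcp_rot: [-3.141, 0.001, 1.782]
force: [0.8, -2.8, 0.7]
grip_width: -0.0001
t 30.2 pos [0.5174 0.0491 0.0188] rot [-3.142  0.     1.782] F [ 0.96 -2.29 -0.58] w 0.0001
F [ 0.91 -1.96 -0.29] sd [0.12 0.79 0.64] toolx -2.11 tooly 0.48
t: 30.32
position: [0.5171, 0.0507, 0.0188]
tcp_rot: [3.142, 0.001, 1.782]
force: [2.0, -3.8, 0.4]
grip_width: -0.0002
t 30.52 pos [0.5171 0.0509 0.0188] rot [3.141e+00 1.000e-03 1.782e+00] F [ 0.99 -2.8  -0.66] w -0.0003
F [ 1.94 -2.93 -0.44] sd [0.23 0.59 0.54] toolx -3.27 tooly 1.28
```

View pics/w19.png

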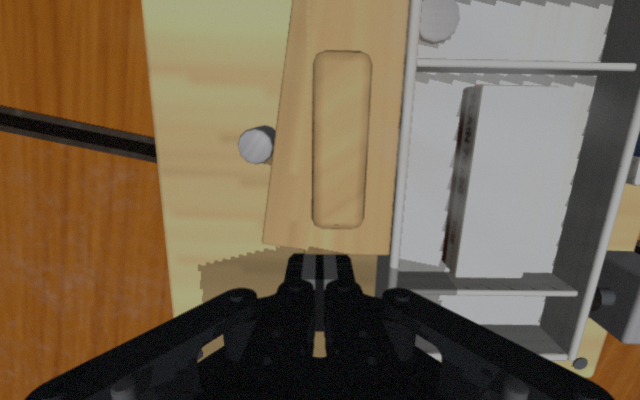

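```bash
python3 -m crank '[[0.02,0,0,0,0,0,0]]'; python3 fm.py 4; python3 -m crank '[[0.02,0,0,0,0,0,0]]'; python3 fm.py 4
```

```text
t: 30.7
position: [0.517, 0.0517, 0.0188]
tcp_rot: [3.142, 0.002, 1.781]
force: [2.5, -7.3, -0.0]
grip_width: 0.0003
t 30.9 pos [0.517  0.0518 0.0188] rot [3.141e+00 2.000e-03 1.781e+00] F [ 2.38 -4.44  0.03] w -0.0003
F [ 2.79 -6.1  -0.21] sd [0.52 0.96 0.25] toolx -6.55 tooly 1.46
t: 31.02
position: [0.517, 0.0525, 0.0189]
tcp_rot: [3.141, 0.004, 1.781]
force: [4.6, -8.4, -0.5]
grip_width: -0.0
t 31.23 pos [0.517  0.0526 0.0189] rot [3.141e+00 3.000e-03 1.781e+00] F [ 2.86 -7.85 -1.39] w -0.0
F [ 3.65 -7.73 -0.44] sd [0.73 0.52 0.22] toolx -8.32 tooly 1.96
```

```bash
python3 -m crank '[[0.016,0,0,0,0,0,0],[0,0,0,0,0,0,0],[0,0,0,0,0,0,0]]'; python3 fm.py 5
python3 - <<'E'
from h import *
f=bot.grab_frame('wrist'); save(f,'w20')
E
```

```text
t: 31.6
position: [0.5169, 0.0532, 0.0189]
tcp_rot: [3.141, 0.005, 1.78]
force: [4.2, -8.3, -0.3]
grip_width: 0.0002
t 31.85 pos [0.517  0.0532 0.0189] rot [3.141 0.005 1.78 ] F [ 4.23 -8.13  0.85] w -0.0001
F [ 4.03 -8.69 -0.24] sd [0.42 0.39 0.19] toolx -9.34 tooly 2.13
```

View pics/w20.png

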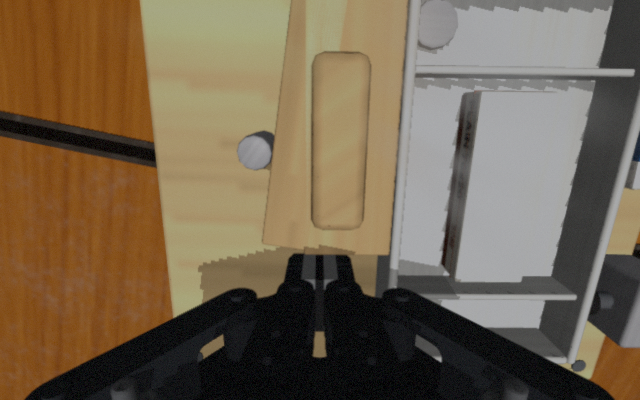

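```bash
python3 -m crank '[[0.012,0,0,0,0,0,0],[0,0,0,0,0,0,0],[0,0,0,0,0,0,0]]'; python3 fm.py 5
```

```text
t: 32.28
position: [0.5169, 0.0536, 0.0189]
tcp_rot: [3.141, 0.006, 1.78]
force: [3.8, -10.6, -0.8]
grip_width: 0.0003
t 32.52 pos [0.5169 0.0536 0.0189] rot [3.141 0.006 1.78 ] F [  4.59 -11.31  -0.14] w -0.0001
F [ 4.49 -9.72 -0.61] sd [0.37 0.58 0.35] toolx -10.44 tooly 2.38
```

```bash
python3 -m crank '[[-0.02,0,0,0,0,0,0],[-0.04,0,0,0,0,0,0],[-0.2,0,0,0,0,0,0],[-0.4,0,0,0,0,0,0],[0,0,-0.5,0,0,0,0],[0,0,-0.6,0,0,0,0],[0.3,0,-0.3,0,0,0,0],[0,0,0,0,0,0,0],[0,0,0,0,0,0,0],[0,0,0,0,0,0,0]]'
python3 - <<'E'
from h import *
s=st(); f=bot.grab_frame('wrist'); save(f,'w21')
for t in ['wedge','wedge_grip','dowel_top','tray','slide_pack','push_point','eraser']:
        r=bot.place_of(t,f); print(t,[(np.round(d['xyz'],4).tolist(),round(d['score'],2)) for d in r[:2]])
E
```

```text
t: 33.78
position: [0.522, 0.022, 0.1573]
tcp_rot: [-3.139, -0.001, 1.782]
force: [-0.3, 0.5, -0.2]
grip_width: -0.0001
t 33.77 pos [0.522  0.022  0.1573] rot [-3.139e+00 -1.000e-03  1.782e+00] F [-0.31  0.54 -0.24] w -0.0001
wedge [([0.5031, 0.1277, 0.0121], 0.89)]
wedge_grip []
dowel_top [([0.4778, 0.0989, 0.0371], 0.8)]
tray [([0.5384, 0.16, 0.0071], 0.84)]
slide_pack [([0.5863, 0.1057, 0.0129], 0.83), ([0.437, -0.1134, 0.0019], 0.62)]
push_point [([0.5466, 0.0314, 0.0207], 0.68)]
eraser [([0.6518, 0.1395, 0.0105], 0.92), ([0.6668, 0.0644, 0.0114], 0.57)]
```

View pics/w21.png

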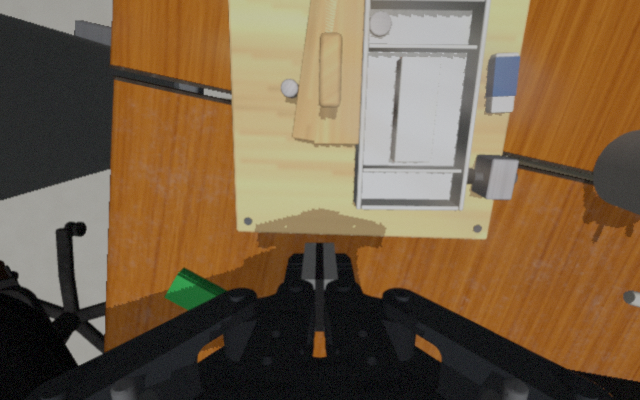

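```bash
python3 - <<'E'
from h import *
f=bot.grab_frame('wrist'); g=cv2.cvtColor(f['image'],cv2.COLOR_RGB2BGR); st(); save(f,'w22')
cv2.imwrite('pics/w22z.png',cv2.resize(g[0:245,225:535],None,fx=2.5,fy=2.4,interpolation=cv2.INTER_CUBIC))
E
```

```text
t 34.23 pos [0.523  0.0226 0.1587] rot [-3.141 -0.     1.782] F [ 0.32 -0.41  0.03] w 0.0003
```

View pics/w22z.png

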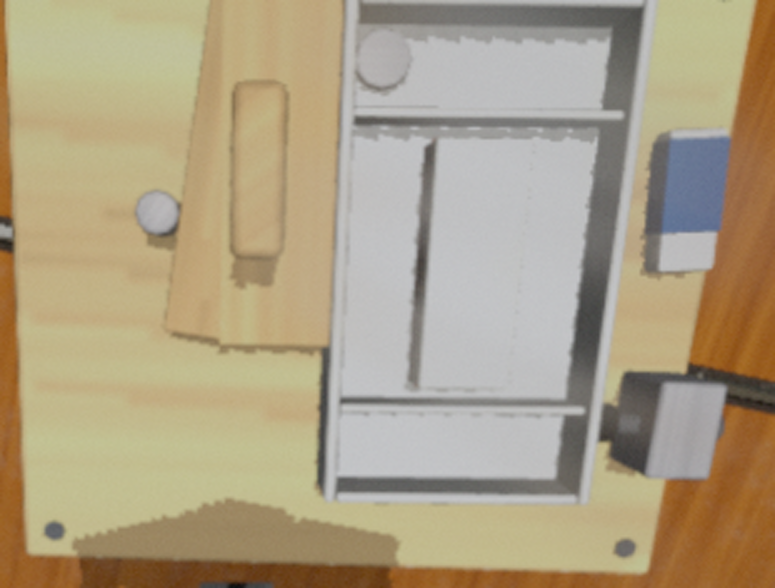

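```bash
python3 -m crank '[[-0.4,0,-0.4,0,0,0,0],[-0.4,0,-0.3,0,0,0,0],[0,0,0,0,0,0,0],[0,0,0,0,0,0,0]]'
python3 - <<'E'
from h import *
st()
f=bot.grab_frame('top'); save(f,'t23')
for t in ['wedge','wedge_grip','tray','push_point','slide_pack','eraser','stop','stapler','mug','tip_carton']:
        r=bot.place_of(t,f); print(t,[(np.round(d['xyz'],4).tolist(),round(d['score'],2)) for d in r[:2]])
g=cv2.cvtColor(f['image'],cv2.COLOR_RGB2BGR)
cv2.imwrite('pics/t23z.png',cv2.resize(g[155:275,235:350],None,fx=5,fy=5,interpolation=cv2.INTER_CUBIC))
E
```

```text
t: 34.72
position: [0.5393, -0.0549, 0.2284]
tcp_rot: [-3.141, -0.001, 1.782]
force: [0.0, 0.6, -0.2]
grip_width: -0.0001
t 34.73 pos [ 0.5393 -0.0549  0.2284] rot [-3.141e+00 -1.000e-03  1.782e+00] F [ 0.01  0.64 -0.24] w -0.0001
wedge [([0.503, 0.1238, 0.0064], 0.91)]
wedge_grip [([0.5111, 0.1143, 0.0636], 0.79), ([0.6562, 0.0678, 0.0266], 0.64)]
tray [([0.5434, 0.1644, 0.0091], 0.57)]
push_point [([0.5504, 0.0353, 0.0251], 0.96)]
slide_pack [([0.5837, 0.1026, 0.0152], 0.58)]
eraser [([0.6522, 0.1414, 0.0102], 0.7)]
stop [([0.6658, 0.0676, 0.0136], 0.52)]
stapler [([0.621, -0.3624, 0.0017], 0.56)]
mug [([0.6998, 0.4203, -0.0023], 0.89)]
tip_carton [([0.6773, -0.2452, 0.0023], 0.86), ([0.5416, 0.1618, 0.0102], 0.45)]
```

View pics/t23z.png

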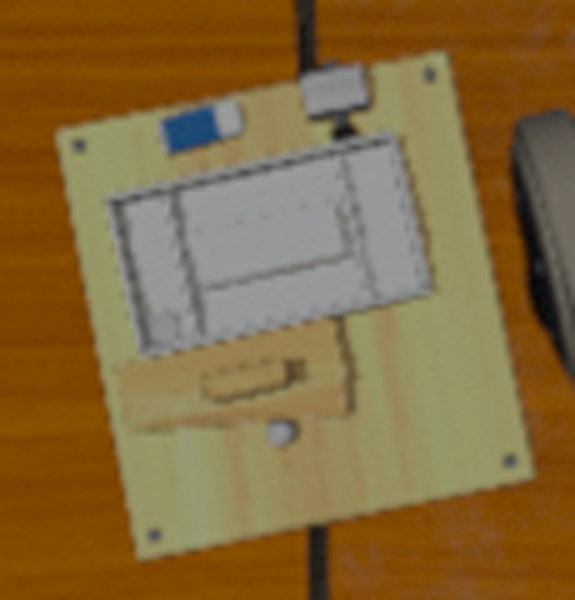

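The top view shows the tray bearing on the foot (zoom pixel about 345,135). The wedge lies flat between the dowel (283,432) and the tray's near wall, the carton is in its compartment, and the eraser has not moved.

```bash
python3 - <<'E'
from h import *
st(); print(bot.sign_off())
E
```

```text
t 35.27 pos [ 0.5398 -0.0554  0.2287] rot [-3.141  0.     1.782] F [-0.11 -0.26 -0.34] w -0.0002
the job is handed in; nothing more can be done
None
```

The tray is set against the stop and wedged there, and I handed the job in at about 35 s.

- **Tray:** I pushed it round until it met the rubber foot, about 2° counter-clockwise of parallel. I then held about 9 N at the push point for nearly a second. After subtracting sliding friction, that is an estimated 7.6 to 8.6 N on the stop.
- **Wedge:** I took it by the grip and laid it flat between the dowel and the tray's near wall, narrow end towards the pin. I pushed its wide end to 10.4 N with almost no vertical load, until it jammed. Its origin is at board x of about -43 mm.

**Last checks:**
- With the robot clear, the tray bears on the foot and the wedge touches both the dowel and the tray wall.
- The carton is in its compartment, and the eraser, stapler, mug and tip carton read the same positions as at the start, within the detector's accuracy.
- The wrist and top views put the wedge's origin about 4 mm apart, within that same accuracy.
- I did not measure the force left on the stop after letting go. I infer 4 to 5 N from how the push force rose as the wedge jammed.

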